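# Fetch the parcel from behind for weighing

### The job

The long flat parcel lying at the back of the steel shelf tray has to be weighed, but a tall carton and a postal tube stand in front of it. First stand those two aside, upright on the black rubber mat, without shifting the long parcel; then set the parcel down gently, flat on the middle of the scale's platter while the two wait on the mat; then put the carton and the tube back upright in the tray, each just where it stood at first, with the carton square to the tray. Tip nothing over and leave the small box, the tape, the label pad and the marker where they are.

Things in the scene. Friction and masses are not known exactly. Their poses are not given: they have to be found in the camera images.
- wanted_mid (a point): The parcel to be weighed: a closed flat cardboard box with a blue tape band, 48 (its x) x 150 (its y, the long way) x 45 mm high, about 0.3 kg. The point is its centre, 22.5 mm above its underside, z up. At the start it lies on the tray's floor behind the carton and the tube, 5 to 15 mm behind them (too close for a finger), with some 55 mm free between it and the tray's back wall. Grip it across its 48 mm width once the two are gone.
- carton_mid (a point): Tall carton standing on end in the front of the tray: a square cardboard box 50 x 50 mm, 100 mm high, blue tape band, about 0.22 kg. The point is its centre, 50 mm above its underside; x and y are square to its sides, z up. It stands in the left or the right front place; 45 to 80 mm free between it and the tube. Grip it in its upper third: the gripper's body would foul its top on a lower grip.
- tube_mid (a point): Postal tube standing upright in the front of the tray beside the carton: cardboard cylinder of 54 mm diameter with white end caps of 56 mm diameter and 8 mm height, 110 mm high, about 0.2 kg. The point is its centre, 55 mm above its underside, z up along the tube. Grip it in its upper third, like the carton.
- tray: Grey sheet-steel shelf tray, fixed, 190 (its x, front to back) x 310 mm (its y). The origin is the centre of its underside on the table; x points from its low front lip to its back wall. Floor 4 mm thick; front lip 12 mm high, side walls 25 mm, back wall 50 mm, all 4 mm thick, heights above the table.
- mat: Side area: flat black rubber mat fixed to the table, 260 (its x) x 180 mm (its y), 4 mm thick, empty at the start, left or right of the tray. The origin is the centre of its underside.
- platter (a point): Centre of the upper face of the scale's square steel platter, 180 x 180 mm, 40 mm above the table, which does not give way; x and y along its sides, z up. The scale is fixed, grey plastic, left or right of the tray (the side without the mat), with a 28 mm high display panel on its -x side, reaching to 143 mm from the platter's centre.
- smallbox: Bystander: small cardboard box 55 (x) x 45 (y) x 40 mm high, in the tray's back right corner, beside the long parcel's end. Origin at the centre of its underside.
- taperoll: Bystander: roll of blue tape lying flat on the table in front of the tray, 90 mm diameter, 48 mm high. Origin at the centre of its underside.
- labelpad: Bystander: pad of white labels 100 (x) x 70 (y) x 22 mm high on the table in front of the tray. Origin at the centre of its underside.
- marker: Bystander: black marker pen lying on the table, 16 x 138 mm (along its y), 14 mm high. Origin near its middle, at its underside.
Not all that is in view belongs to the job. Leave any green or red look-alike of the part that bears carton_mid alone.

How it is judged:
On the way, in this order (a step that is already met when the one before it is completed fails the run):
1. the carton and the tube both stand upright on the mat, the long parcel not yet shifted (x of carton_mid in the frame of mat between -0.115 and 0.115 m and y of carton_mid in the frame of mat between -0.075 and 0.075 m and z of carton_mid in the frame of mat below 0.062 m and angle between each of carton_mid, tube_mid's own z axis and vertical below 0.15 rad and x of tube_mid in the frame of mat between -0.115 and 0.115 m and y of tube_mid in the frame of mat between -0.075 and 0.075 m and z of tube_mid in the frame of mat below 0.067 m and linear speed of each of carton, tube below 0.03 m/s and distance of wanted_mid from where it was at the start of the episode below 0.015 m), for 0.2 s.
2. the long parcel lies released on the middle of the platter while the carton and the tube stand on the mat (horizontal distance between wanted_mid and platter below 0.015 m and z of wanted_mid in the frame of platter between 0.015 and 0.031 m and angle between wanted_mid's own z axis and vertical below 0.12 rad and x of carton_mid in the frame of mat between -0.115 and 0.115 m and y of carton_mid in the frame of mat between -0.075 and 0.075 m and z of carton_mid in the frame of mat below 0.062 m and angle between each of carton_mid, tube_mid's own z axis and vertical below 0.15 rad and x of tube_mid in the frame of mat between -0.115 and 0.115 m and y of tube_mid in the frame of mat between -0.075 and 0.075 m and z of tube_mid in the frame of mat below 0.067 m and linear speed of each of wanted, carton, tube below 0.03 m/s and contact force between the fingers and wanted below 0.2 N), for 0.2 s.
At the end, for the whole second after the job is handed in: The long parcel lies flat on the platter, its centre within 15 mm of the platter's centre; the carton and the tube stand upright in the tray, each within 15 mm of where it stood at the start, the carton square to the tray within 0.3 rad; all released and at rest (horizontal distance between wanted_mid and platter below 0.015 m and z of wanted_mid in the frame of platter between 0.015 and 0.031 m and angle between each of wanted_mid, carton_mid, tube_mid's own z axis and vertical below 0.12 rad and distance of each of carton_mid, tube_mid from where it was at the start of the episode below 0.015 m and (angle between the x axis of carton_mid and the x axis of tray, either way round below 0.3 rad or angle between the x axis of carton_mid and the y axis of tray, either way round below 0.3 rad) and linear speed of each of wanted, carton, tube below 0.03 m/s); the robot touches nothing.
It fails at once if the small box, the tape, the label pad or the marker is shifted by more than 20 mm (distance of any of smallbox, taperoll, labelpad, marker from where it was at the start of the episode above 0.02 m).
It fails at once if the long parcel, the carton or the tube is tipped by more than 0.7 rad (angle between any of wanted_mid, carton_mid, tube_mid's own z axis and vertical above 0.7 rad).
It fails at once if the long parcel is dropped or slammed on the scale (over 40 N) (contact force between wanted and scale above 40 N).
It also fails if it takes over 131 s, if anything falls off the work surface, if the arm or the gripper's body presses on something with over 40 N, if the wrist force passes 120 N, or if a joint passes its speed limit or range.

### The arm

A 7-joint arm with a two-finger parallel gripper is mounted at the origin on the work surface. World frame = base frame: x ahead of the robot, y to its left, z up, the work surface at z = 0. Lengths are in m, angles in rad, forces in N, time in s.
With the tool pointing down it reaches from about 0.4 to 0.925 m from the base axis. Payload 5.6 kg.
Tool frame: the origin (TCP) lies on the centre line of the jaws, within the pads' length; the fingertips stand 25 mm ahead of it and the grasp point (between the pads) lies 6 mm ahead of it; z points along the fingers, y is the line along which they close (so a half turn about z gives the same grasp; the last joint's range is limited). The gripper opens to 85 mm and grips with 20 to 120 N. Pads are 22 mm wide; open, the fingers measure 114 mm over their backs; the gripper's body (76 mm by 85 mm) begins 54 mm behind the grasp point. The pads swing forward as they close: fully open they stand 13 mm farther back than shut.
Start: joints at [-1.194, 0.468, -0.012, 1.603, 0.006, 1.071, -0.056], TCP at [0.265, 0.594, 0.22] pointing down, gripper open.
Joint ranges: [-2.53, 2.53], [-0.31, 2.02], [-1.57, 1.55], [0.28, 2.44], [-1.29, 4.43], [0.15, 1.84], [-2.92, 2.92]. Speed limits (rad/s): [2.57, 2.57, 3.14, 3.14, 3.14, 3.14, 3.14].

### API

Orientations are given as a rotation vector (axis times angle).
In Python, from station import sense, capture, finish_job gives the robot as it stands. The module is installed in compiled form; this text tells all that it offers.
- The arm moves only by the tool apply_moves, never from a script. Its argument "increments" is one flat list of numbers, 7 for each row, row after row: the shift along the tool's x, y, z in mm, then the turn, a rotation vector about the tool's x, y, z in degrees, then the finger opening in mm, from 0 to 85.4. In form: [x, y, z, ax, ay, az, claw, x, y, z, ax, ay, az, claw, ...]. A call has 1 to 10 rows; each row shifts and turns the commanded pose from where the row before left it, along the tool's axes as they then stand; what a row does not reach is not made up. A row lasts 1/12 s, in which the tool goes at most 41.7 mm and 7.16 degrees, less where a joint would pass 70% of its speed; a pose out of reach is approached as far as the arm can. A call is refused whole if a number of a shift passes 41.7 or a number of a turn 7.16, either way. A call with a gripper value outside its range is refused whole. The fingers move at their own pace and stop on an object; the grip force is fixed at half the most. Time passes only in rows, so rows that do not move let the fingers close. It gives the time, the measured TCP pose, the force, the opening and the grip force at its end, in the units of the state.
- sense(): the state, without advancing time (a new reading comes with each control period).
- capture(name): name is "side" or "top"; returns a dict with "color" (384x512x3 uint8, red, green, blue), "range_z" (384x512 float32, m along the optical axis (not along the pixel's ray), 0 where there is no reading), "fov_y" (degrees; the focal length in pixels is half the picture's height over the tangent of half this angle, whatever the lens; pixels are square), "cx", "cy" (the principal point, pixels), "k1" (the pictures are not rectified: a ray, as slopes to the right and down, at radius r is drawn at 1 + k1 r^2 times it, then the intrinsics apply), "eye" and "orientation" of the camera in the world. Camera axes: x right, y up, looking along -z (the intrinsics and any distortion apply to the point x, -y, -z); pixel columns grow to the right and rows downward; lengths in m; the calibration is good to about 2 mm. A picture is of the moment at which its call begins.
- finish_job(): hands the job in; it is judged then, once.
The state is a dict: "clock": time; "joints": joint angles; "dq": joint speeds; "joint_torque": joint torques, N m; "tcp_pos": TCP position; "ee_rot": TCP orientation; "wrist_force": force on the tool from outside, world axes, zero at the start; "wrist_torque": the same for the moment, N m; "opening": finger opening in m; "grip_force": force on a finger pad.
Only numpy, scipy, OpenCV 4.12 (cv2) and the standard library are available. Lean on these libraries where they do the work, as an engineer would, in place of code of your own. Each camera call takes 0.05 s, during which the arm holds its last target. There are 200 camera calls.

## Working session

There is one attempt and no reset: what is moved stays moved. The work goes in short steps, Python scripts to look and compute and a tool call to move; the robot and the scene stay as the last step left them, time stands still between calls to the robot, and variables do not carry over. Pictures are saved under pics/ and viewed, at most 14 in all, crops included, and the job is handed in when it is done.

Besides the shell and the picture viewer there is one more tool, called after "Emit:" as name(argument=value, ...), one argument or row to a line, values as JSON. apply_moves: Moves the arm, as the interface text tells. Its arguments: {"type":"object","properties":{"increments":{"type":"array","items":{"type":"number"}}},"required":["increments"]}

```bash
mkdir -p pics; cat > h.py <<'E'
import numpy as np, cv2
from scipy.spatial.transform import Rotation as R
from station import sense, capture, finish_job
def rot(o):
    o=np.array(o,float)
    if o.shape==(3,3): return o
    return (R.from_rotvec(o) if o.size==3 else R.from_quat(o)).as_matrix()
def cloud(c):
    h,w=c['range_z'].shape
    f=h/2/np.tan(np.radians(c['fov_y'])/2)
    K=np.array([[f,0,c['cx']],[0,f,c['cy']],[0,0,1.]])
    u,v=np.meshgrid(np.arange(w),np.arange(h))
    p=np.stack([u,v],-1).reshape(-1,1,2).astype(np.float64)
    n=cv2.undistortPoints(p,K,np.array([c['k1'],0,0,0,0.]))[:,0]
    z=c['range_z'].reshape(-1,1)
    P=np.hstack([n[:,:1]*z,-n[:,1:]*z,-z])@rot(c['orientation']).T+np.array(c['eye'])
    P[z[:,0]==0]=np.nan
    return P.reshape(h,w,3)
def snap(n,f):
    c=capture(n); cv2.imwrite('pics/'+f,cv2.resize(c['color'][:,:,::-1],(800,600),interpolation=cv2.INTER_CUBIC)); return c
E
python3 - <<'E'
from h import *
for n in('top','side'):
    c=snap(n,n+'0.png'); P=cloud(c); np.savez(n+'0.npz',P=P,C=c['color'])
    print(n,c['fov_y'],c['k1'],c['eye'],c['orientation'])
print(sense())
E
```

```text
top 54.58022169488938 -0.09609456796048128 [ 0.43795072 -0.01158448  0.89535168] [ 0.10618791 -0.11295642 -1.57204494]
side 49.14620794556817 -0.07129448075033536 [ 0.50386606 -0.81924183  0.67517943] [ 0.94479272 -0.01803205 -0.06599996]
{'clock': 0.1, 'joints': array([-1.19401041,  0.46829463, -0.01157058,  1.60354853,  0.00602493,
        1.07137724, -0.05630371]), 'dq': array([ 0.00253456, -0.00215906, -0.00073331, -0.00193358, -0.00176281,
       -0.0012667 , -0.00068452]), 'joint_torque': array([ 9.27459660e-04, -5.33515728e+01,  2.13740050e-02, -2.51961333e+01,
        1.13807377e-02,  4.37643524e-03, -1.98389972e-05]), 'tcp_pos': array([0.26479105, 0.59305054, 0.21882297]), 'ee_rot': array([-6.54659380e-01, -3.07243750e+00,  2.48804243e-03]), 'wrist_force': array([-0.65079579, -0.44285982,  0.21023886]), 'wrist_torque': array([-0.01741334,  0.0590846 , -0.00452449]), 'grip_force': 0.0, 'opening': 0.08538946858971097}
```

View pics/top0.png

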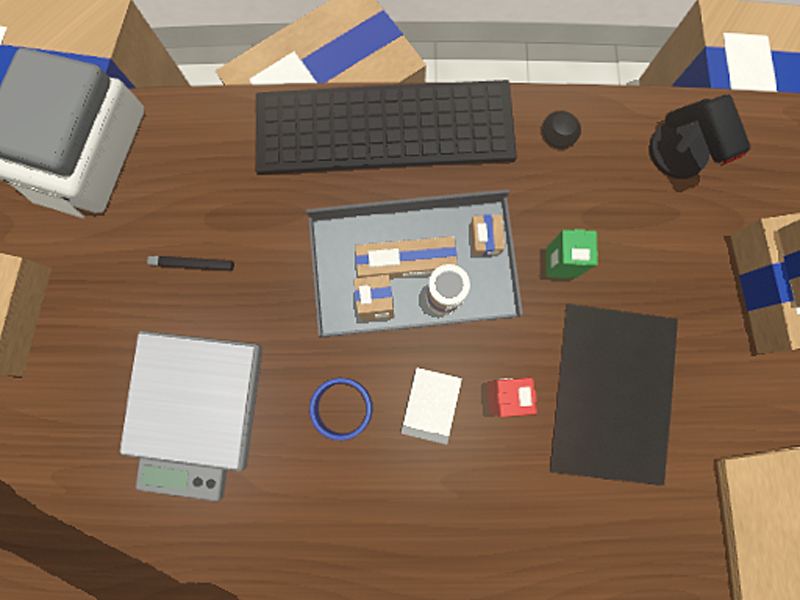

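View pics/side0.png

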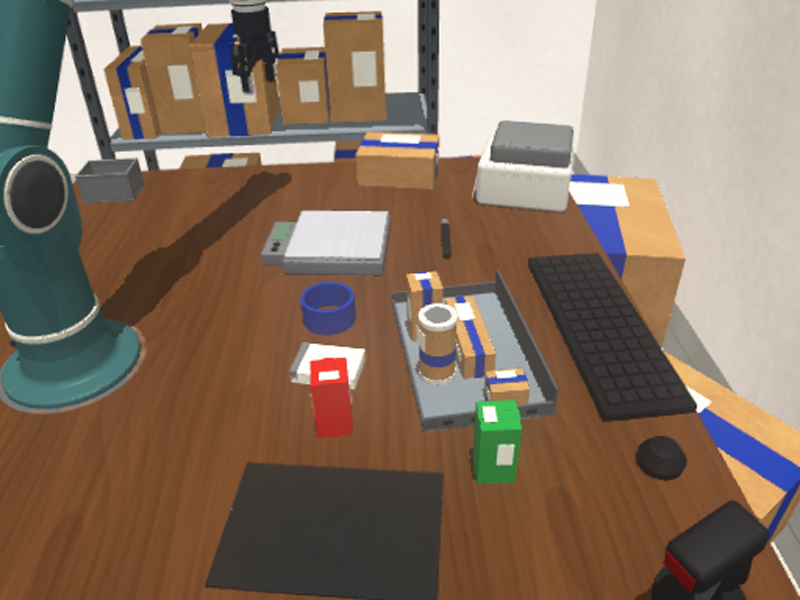

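The top view shows the carton at (373,298), the tube at (448,288), the parcel at (405,256) and the small box at (488,235). The platter is at (190,400) and the mat at (615,395). The side view agrees. The red and green cartons are look-alikes.

```bash
python3 - <<'E'
from h import *
T=np.load('top0.npz');S=np.load('side0.npz')
def rep(n,D,box,z0,z1,col=None):
    P=D['P'];x0,y0,x1,y1=[int(v*.64) for v in box]
    q=P[y0:y1,x0:x1].reshape(-1,3);C=D['C'][y0:y1,x0:x1].reshape(-1,3)
    m=(q[:,2]>z0)&(q[:,2]<z1)
    if col is not None: m&=col(C.astype(int))
    q=q[m]
    r=cv2.minAreaRect((q[:,:2]*1000).astype(np.float32))
    print(n,len(q),'zmed %.4f'%np.median(q[:,2]),'rect',np.round(r[0],1),np.round(r[1],1),round(r[2],1))
rep('carton T',T,(345,265,405,330),.094,.115)
rep('tube T',T,(415,255,480,325),.104,.125)
rep('parcel T',T,(345,230,470,280),.040,.06)
rep('small T',T,(468,205,510,260),.036,.05)
rep('platter T',T,(110,320,270,480),.035,.046)
rep('mat T',T,(540,295,690,495),-.01,.012,lambda C:C.max(1)<60)
rep('tray T',T,(300,185,530,345),.008,.06)
rep('backwall',T,(300,185,520,225),.044,.056)
rep('green T',T,(535,220,610,285),.09,.13)
rep('red T',T,(480,370,545,420),.09,.13)
rep('tape T',T,(300,370,380,445),.04,.055)
rep('pad T',T,(395,360,470,450),.016,.03)
rep('carton S',S,(400,265,450,340),.094,.115)
rep('tube S',S,(410,300,465,390),.104,.125)
rep('parcel S',S,(450,285,500,385),.042,.06)
rep('small S',S,(480,365,535,410),.036,.05)
rep('platter S',S,(260,200,400,280),.035,.046)
rep('mat S',S,(200,455,450,599),-.01,.012,lambda C:C.max(1)<60)
rep('green S',S,(465,395,530,490),.09,.13)
rep('red S',S,(300,350,360,440),.09,.13)
E
```

```text
carton T 539 zmed 0.1036 rect [571.5  30.1] [50.  50.7] 6.3
tube T 538 zmed 0.1139 rect [581.9 -74.5] [54.7 55. ] 42.8
parcel T 1288 zmed 0.0487 rect [638.  -15.7] [ 48.6 151.1] 5.3
small T 447 zmed 0.0438 rect [ 675.7 -141.4] [56.  45.1] 2.5
platter T 5878 zmed 0.0392 rect [424.3 309.1] [181.4 180.6] 83.8
mat T 142 zmed 0.0039 rect [ 429.8 -337.6] [179.6 258.4] 82.0
tray T 3568 zmed 0.0442 rect [631.6 -28.3] [191.7 311.9] 5.5
backwall 348 zmed 0.0484 rect [705.1 -19.9] [ 50.9 307.9] 3.3
green T 523 zmed 0.0998 rect [ 638.4 -262.6] [52.4 50.1] 88.0
red T 550 zmed 0.0998 rect [ 428.4 -165.4] [50.2 49.9] 3.8
tape T 377 zmed 0.0471 rect [412.2  80.1] [88.6 87.4] 90.0
pad T 1311 zmed 0.0218 rect [415.9 -53.1] [ 70.5 100.6] 76.4
carton S 638 zmed 0.1049 rect [573.7 -23.6] [ 51.1 158.6] 3.0
tube S 374 zmed 0.1138 rect [583.1 -72.6] [58.9 53.5] 85.6
parcel S 822 zmed 0.0489 rect [633.1 -43. ] [ 67.4 209.3] 0.2
small S 414 zmed 0.0436 rect [ 675.6 -140.7] [56.5 47.9] 2.5
platter S 1783 zmed 0.0402 rect [424.4 310.9] [185.7 181. ] 83.7
mat S 8837 zmed 0.0040 rect [ 429.9 -346.8] [161.4 258.5] 82.2
green S 597 zmed 0.0996 rect [ 638.6 -261.8] [52.5 51.4] 89.0
red S 475 zmed 0.0998 rect [ 429.2 -164.7] [49.4 54.2] 2.5
```

```bash
cat >> h.py <<'E'
def dl(t,yaw,p,R0):
    """tool-frame shift (mm) after turn (deg about tool z) bringing tool y to yaw"""
    y=R0[:,1]; turn=-(yaw-np.degrees(np.arctan2(y[1],y[0])))
    R1=R0@R.from_rotvec([0,0,np.radians(turn)]).as_matrix()
    return round(turn,2),np.round(R1.T@(np.array(t)-p*1000),1),R1
E
python3 - <<'E'
from h import *
s=sense();p=s['tcp_pos'];R0=rot(s['ee_rot'])
W=[('tube up',(582.3,-74,240),96),('mat tube up',(370.4,-344.2,240),96),('carton up',(571.5,30,240),96),('mat carton up',(489.6,-331,240),96),('parcel up',(638,-15.7,240),5.3),('plat',(424.3,309.1,240),5.3),('mat carton',(489.6,-331,240),96)]
for n,t,y in W:
    tr,d,R0=dl(t,y,p,R0);print(n,tr,d);p=np.array(t)/1000
E
```

```text
tube up -30.06 [-246.  -696.6  -20.3]
mat tube up 0.0 [ 239.  -246.6    0.5]
carton up -0.0 [-239.1  351.1   -0.7]
mat carton up 0.0 [ 119.2 -350.5    0.6]
parcel up 90.7 [300.2 176.9  -0.6]
plat -0.0 [ 343.2 -182.8   -0.4]
mat carton -90.7 [   2.  -643.4    0.9]
```

Emit:
apply_moves(
  increments=[0, 0, -4, 0, 0, -6, 85, 0, 0, -4, 0, 0, -6, 85, 0, 0, -4, 0, 0, -6, 85, 0, 0, -4, 0, 0, -6, 85, 0, 0, -4, 0, 0, -6, 85],
)

```text
clock: 0.52
tcp_pos: [0.2648, 0.5932, 0.2393]
ee_rot: [0.171, -3.137, 0.002]
wrist_force: [0.0, 0.1, -0.7]
opening: 0.0849
grip_force: 0.0
```

Emit:
apply_moves(
  increments=[-13.7, -38.7, 0, 0, 0, 0, 85, -13.7, -38.7, 0, 0, 0, 0, 85, -13.7, -38.7, 0, 0, 0, 0, 85, -13.7, -38.7, 0, 0, 0, 0, 85, -13.7, -38.7, 0, 0, 0, 0, 85, -13.7, -38.7, 0, 0, 0, 0, 85, -13.7, -38.7, 0, 0, 0, 0, 85, -13.7, -38.7, 0, 0, 0, 0, 85, -13.7, -38.7, 0, 0, 0, 0, 85],
)

```text
clock: 1.27
tcp_pos: [0.424, 0.2578, 0.2396]
ee_rot: [0.163, -3.137, 0.0]
wrist_force: [1.4, 0.8, 0.1]
opening: 0.085
grip_force: 0.0
```

Emit:
apply_moves(
  increments=[-13.7, -38.7, 0, 0, 0, 0, 85, -13.7, -38.7, 0, 0, 0, 0, 85, -13.7, -38.7, 0, 0, 0, 0, 85, -13.7, -38.7, 0, 0, 0, 0, 85, -13.7, -38.7, 0, 0, 0, 0, 85, -13.7, -38.7, 0, 0, 0, 0, 85, -13.7, -38.7, 0, 0, 0, 0, 85, -13.7, -38.7, 0, 0, 0, 0, 85, -13.7, -38.7, 0, 0, 0, 0, 85, 0, 0, 0, 0, 0, 0, 85],
)

```text
clock: 2.1
tcp_pos: [0.5838, -0.0837, 0.2395]
ee_rot: [-0.145, 3.137, -0.009]
wrist_force: [-0.8, -0.4, 0.8]
opening: 0.085
grip_force: 0.0
```

```bash
python3 - <<'E'
from h import *
s=sense();print(s['tcp_pos'],s['joints'],rot(s['ee_rot']).round(4),dl((582.3,-74,92),96,s['tcp_pos'],rot(s['ee_rot']))[:2])
E
```

```text
[ 0.58384319 -0.08372224  0.23948269] [-0.12418728  0.34540815  0.26168197  1.75166231 -0.0945801   1.05535576
  1.83244849] [[-9.957e-01 -9.230e-02  1.300e-03]
 [-9.230e-02  9.957e-01 -5.600e-03]
 [-8.000e-04 -5.700e-03 -1.000e+00]] (np.float64(-0.71), array([  0.6,  10.7, 147.4]))
```

Emit:
apply_moves(
  increments=[0, 0, 5, 0, 0, 0, 85, 0, 0, 0, 0, 0, 0, 85, 0, 0, 0, 0, 0, 0, 85, 0, 0, 0, 0, 0, 0, 85],
)

```text
clock: 2.43
tcp_pos: [0.582, -0.0719, 0.2345]
ee_rot: [0.167, -3.137, -0.001]
wrist_force: [0.3, 1.1, 0.1]
opening: 0.0848
grip_force: 0.0
```

```bash
python3 - <<'E'
from h import *
s=sense();print(s['tcp_pos'],dl((582.3,-74,92),96,s['tcp_pos'],rot(s['ee_rot']))[:2])
E
```

```text
[ 0.58197406 -0.07185506  0.23446715] (np.float64(0.1), array([ -0.2,  -2.3, 142.5]))
```

Emit:
apply_moves(
  increments=[0, -2.3, 20, 0, 0, 0, 85, 0, 0, 20, 0, 0, 0, 85, 0, 0, 20, 0, 0, 0, 85, 0, 0, 20, 0, 0, 0, 85, 0, 0, 20, 0, 0, 0, 85, 0, 0, 20, 0, 0, 0, 85, 0, 0, 15, 0, 0, 0, 85, 0, 0, 7.5, 0, 0, 0, 85, 0, 0, 0, 0, 0, 0, 85, 0, 0, 0, 0, 0, 0, 85],
)

```text
clock: 3.27
tcp_pos: [0.5828, -0.0754, 0.0926]
ee_rot: [-0.164, 3.137, 0.0]
wrist_force: [0.1, -0.9, -0.1]
opening: 0.0848
grip_force: 0.0
```

Emit:
apply_moves(
  increments=[0, 0, 0, 0, 0, 0, 60, 0, 0, 0, 0, 0, 0, 56, 0, 0, 0, 0, 0, 0, 50, 0, 0, 0, 0, 0, 0, 45, 0, 0, 0, 0, 0, 0, 40, 0, 0, 0, 0, 0, 0, 40, 0, 0, 0, 0, 0, 0, 40, 0, 0, 0, 0, 0, 0, 40],
)

```text
clock: 3.93
tcp_pos: [0.584, -0.0758, 0.0942]
ee_rot: [-0.163, 3.134, 0.0]
wrist_force: [-0.2, 1.9, 6.1]
opening: 0.053
grip_force: 61.4
```

Emit:
apply_moves(
  increments=[0, 0, -5, 0, 0, 0, 40, 0, 0, -10, 0, 0, 0, 40, 0, 0, -20, 0, 0, 0, 40, 0, 0, -20, 0, 0, 0, 40, 0, 0, -20, 0, 0, 0, 40, 0, 0, -20, 0, 0, 0, 40, 0, 0, -20, 0, 0, 0, 40, 0, 0, -20, 0, 0, 0, 40, 0, 0, -10, 0, 0, 0, 40, 0, 0, 0, 0, 0, 0, 40],
)

```text
clock: 4.77
tcp_pos: [0.584, -0.0764, 0.2402]
ee_rot: [-0.162, 3.132, -0.001]
wrist_force: [1.1, 0.6, -1.2]
opening: 0.0526
grip_force: 63.3
```

```bash
python3 - <<'E'
from h import *
s=sense();print(s['tcp_pos'],s['opening'],s['grip_force'],s['wrist_force'],dl((370.4,-344.2,92),96,s['tcp_pos'],rot(s['ee_rot']))[:2])
snap('side','s1.png')
E
```

```text
[ 0.58397929 -0.07639617  0.24021308] 0.05257089784367539 63.32620024681091 [ 1.09929267  0.61109431 -1.21190794] (np.float64(-0.07), array([ 241.2, -243.9,  147.1]))
```

View pics/s1.png

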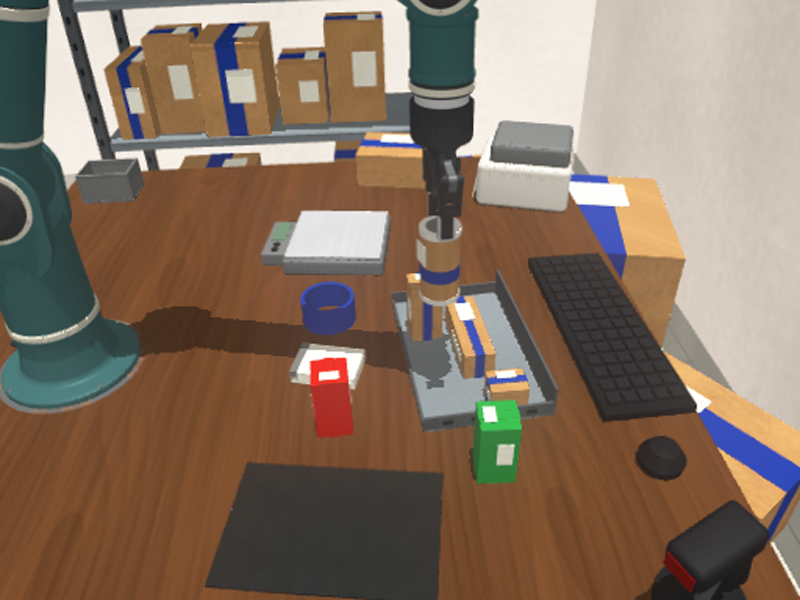

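Emit:
apply_moves(
  increments=[14, -14, 0, 0, 0, 0, 40, 26, -26, 0, 0, 0, 0, 40, 28, -28, 0, 0, 0, 0, 40, 30, -30, 0, 0, 0, 0, 40, 30, -30, 0, 0, 0, 0, 40, 30, -30, 0, 0, 0, 0, 40, 28, -28, 0, 0, 0, 0, 40, 26, -28, 0, 0, 0, 0, 40, 18, -18, 0, 0, 0, 0, 40, 11, -12, 0, 0, 0, 0, 40],
)

```text
clock: 5.65
tcp_pos: [0.3658, -0.3441, 0.2359]
ee_rot: [0.155, -3.135, -0.001]
wrist_force: [-0.3, -0.2, -2.1]
opening: 0.0526
grip_force: 63.3
```

Emit:
apply_moves(
  increments=[0, 0, 10, 0, 0, 0, 40, 0, 0, 20, 0, 0, 0, 40, 0, 0, 20, 0, 0, 0, 40, 0, 0, 20, 0, 0, 0, 40, 0, 0, 20, 0, 0, 0, 40, 0, 0, 20, 0, 0, 0, 40, 0, 0, 15, 0, 0, 0, 40, 0, 0, 10, 0, 0, 0, 40, 0, 0, 0, 0, 0, 0, 40, 0, 0, 0, 0, 0, 0, 40],
)

```text
clock: 6.48
tcp_pos: [0.3693, -0.3413, 0.1014]
ee_rot: [0.163, -3.136, -0.002]
wrist_force: [1.3, -0.5, -1.3]
opening: 0.0526
grip_force: 63.4
```

Emit:
apply_moves(
  increments=[0, 0, 2, 0, 0, 0, 40, 0, 0, 2, 0, 0, 0, 40, 0, 0, 1.5, 0, 0, 0, 40, 0, 0, 0, 0, 0, 0, 40, 0, 0, 0, 0, 0, 0, 40],
)

```text
clock: 6.9
tcp_pos: [0.3698, -0.342, 0.097]
ee_rot: [-0.163, 3.137, -0.0]
wrist_force: [0.2, -0.1, -1.6]
opening: 0.0525
grip_force: 63.4
```

Emit:
apply_moves(
  increments=[0, 0, 1, 0, 0, 0, 40, 0, 0, 1, 0, 0, 0, 40, 0, 0, 0.8, 0, 0, 0, 40, 0, 0, 0, 0, 0, 0, 40, 0, 0, 0, 0, 0, 0, 40],
)

```text
clock: 7.32
tcp_pos: [0.3699, -0.342, 0.0942]
ee_rot: [-0.163, 3.137, -0.0]
wrist_force: [-0.5, 0.7, 2.5]
opening: 0.0521
grip_force: 63.9
```

Emit:
apply_moves(
  increments=[0, 0, 0, 0, 0, 0, 56, 0, 0, 0, 0, 0, 0, 62, 0, 0, 0, 0, 0, 0, 75, 0, 0, 0, 0, 0, 0, 85, 0, 0, 0, 0, 0, 0, 85, 0, 0, -10, 0, 0, 0, 85, 0, 0, -25, 0, 0, 0, 85, 0, 0, -35, 0, 0, 0, 85, 0, 0, -35, 0, 0, 0, 85, 0, 0, -35, 0, 0, 0, 85],
)

```text
clock: 8.15
tcp_pos: [0.3691, -0.342, 0.2361]
ee_rot: [0.162, -3.137, 0.0]
wrist_force: [1.1, -0.4, -0.1]
opening: 0.085
grip_force: 0.0
```

```bash
python3 - <<'E'
from h import *
s=sense();print(s['tcp_pos'],s['opening'],dl((571.5,30,230),96,s['tcp_pos'],rot(s['ee_rot']))[:2])
E
```

```text
[ 0.36909478 -0.34199793  0.23607857] 0.08495651036995462 (np.float64(-0.09), array([-240.2,  348.8,    5.9]))
```

Emit:
apply_moves(
  increments=[-24, 35, 0, 0, 0, 0, 85, -24, 35, 0, 0, 0, 0, 85, -24, 35, 0, 0, 0, 0, 85, -24, 35, 0, 0, 0, 0, 85, -24, 35, 0, 0, 0, 0, 85, -24, 35, 0, 0, 0, 0, 85, -24, 35, 0, 0, 0, 0, 85, -24, 35, 0, 0, 0, 0, 85, -24, 35, 0, 0, 0, 0, 85, -24, 34, 0, 0, 0, 0, 85],
)

```text
clock: 8.98
tcp_pos: [0.5695, 0.0257, 0.2349]
ee_rot: [-0.163, 3.136, -0.0]
wrist_force: [1.0, -0.1, 0.1]
opening: 0.0844
grip_force: 0.0
```

Emit:
apply_moves(
  increments=[0, 0, 10, 0, 0, 0, 85, 0, 0, 0, 0, 0, 0, 85, 0, 0, 0, 0, 0, 0, 85, 0, 0, 0, 0, 0, 0, 85],
)

```text
clock: 9.32
tcp_pos: [0.5686, 0.0223, 0.2245]
ee_rot: [-0.159, 3.137, -0.001]
wrist_force: [-0.6, -0.1, -0.7]
opening: 0.085
grip_force: 0.0
```

```bash
python3 - <<'E'
from h import *
s=sense();print(s['tcp_pos'],s['opening'],dl((571.5,30,86),96,s['tcp_pos'],rot(s['ee_rot']))[:2])
E
```

```text
[0.56860177 0.02228753 0.22447739] 0.08496666279702056 (np.float64(-0.18), array([ -3.7,   7.5, 138.5]))
```

Emit:
apply_moves(
  increments=[-3.5, 7.4, 8, 0, 0, 0, 85, 0, 0, 20, 0, 0, 0, 85, 0, 0, 20, 0, 0, 0, 85, 0, 0, 20, 0, 0, 0, 85, 0, 0, 10, 0, 0, 0, 85, 0, 0, 0, 0, 0, 0, 85, 0, 0, 0, 0, 0, 0, 85],
)

```text
clock: 9.9
tcp_pos: [0.5716, 0.0313, 0.146]
ee_rot: [0.162, -3.137, 0.0]
wrist_force: [-0.4, -0.1, 0.5]
opening: 0.0848
grip_force: 0.0
```

```bash
python3 - <<'E'
from h import *
s=sense();print(s['tcp_pos'],s['opening'],dl((571.5,30,86),96,s['tcp_pos'],rot(s['ee_rot']))[:2])
E
```

```text
[0.57162086 0.03128815 0.14598958] 0.08476394630023858 (np.float64(-0.11), array([ 0.2, -1.3, 60. ]))
```

Emit:
apply_moves(
  increments=[0, -1, 15, 0, 0, 0, 85, 0, 0, 20, 0, 0, 0, 85, 0, 0, 15, 0, 0, 0, 85, 0, 0, 10, 0, 0, 0, 85, 0, 0, 0, 0, 0, 0, 75, 0, 0, 0, 0, 0, 0, 65, 0, 0, 0, 0, 0, 0, 56, 0, 0, 0, 0, 0, 0, 50, 0, 0, 0, 0, 0, 0, 45, 0, 0, 0, 0, 0, 0, 40],
)

```text
clock: 10.73
tcp_pos: [0.5729, 0.0312, 0.0879]
ee_rot: [-0.163, 3.134, 0.001]
wrist_force: [-2.2, 0.2, 6.9]
opening: 0.0467
grip_force: 60.4
```

Emit:
apply_moves(
  increments=[0, 0, 0, 0, 0, 0, 38, 0, 0, 0, 0, 0, 0, 38, 0, 0, 0, 0, 0, 0, 38, 0, 0, 0, 0, 0, 0, 38],
)

```text
clock: 11.07
tcp_pos: [0.5729, 0.0312, 0.0879]
ee_rot: [-0.163, 3.134, 0.001]
wrist_force: [-0.8, 0.9, 6.8]
opening: 0.0471
grip_force: 60.4
```

Emit:
apply_moves(
  increments=[0, 0, -5, 0, 0, 0, 38, 0, 0, -10, 0, 0, 0, 38, 0, 0, -20, 0, 0, 0, 38, 0, 0, -20, 0, 0, 0, 38, 0, 0, -20, 0, 0, 0, 38, 0, 0, -20, 0, 0, 0, 38, 0, 0, -20, 0, 0, 0, 38, 0, 0, -20, 0, 0, 0, 38, 0, 0, -10, 0, 0, 0, 38, 0, 0, 0, 0, 0, 0, 38],
)

```text
clock: 11.9
tcp_pos: [0.5731, 0.0306, 0.2339]
ee_rot: [-0.162, 3.132, 0.001]
wrist_force: [0.7, 0.5, -2.0]
opening: 0.0467
grip_force: 62.1
```

Emit:
apply_moves(
  increments=[5, -15, 0, 0, 0, 0, 38, 10, -30, 0, 0, 0, 0, 38, 13, -38, 0, 0, 0, 0, 38, 13, -38, 0, 0, 0, 0, 38, 13, -38, 0, 0, 0, 0, 38, 13, -38, 0, 0, 0, 0, 38, 13, -38, 0, 0, 0, 0, 38, 13, -38, 0, 0, 0, 0, 38, 13, -38, 0, 0, 0, 0, 38, 9, -26, 0, 0, 0, 0, 38],
)

```text
clock: 12.73
tcp_pos: [0.4895, -0.3205, 0.2297]
ee_rot: [0.157, -3.135, 0.002]
wrist_force: [-0.0, -0.3, -1.7]
opening: 0.0465
grip_force: 62.1
```

Emit:
apply_moves(
  increments=[5, -14, 0, 0, 0, 0, 38, 0, 0, 10, 0, 0, 0, 38, 0, 0, 20, 0, 0, 0, 38, 0, 0, 20, 0, 0, 0, 38, 0, 0, 20, 0, 0, 0, 38, 0, 0, 20, 0, 0, 0, 38, 0, 0, 20, 0, 0, 0, 38, 0, 0, 15, 0, 0, 0, 38, 0, 0, 10, 0, 0, 0, 38, 0, 0, 0, 0, 0, 0, 38],
)

```text
clock: 13.57
tcp_pos: [0.487, -0.3287, 0.0926]
ee_rot: [0.164, -3.132, -0.005]
wrist_force: [0.8, -0.1, -2.7]
opening: 0.0469
grip_force: 62.2
```

Emit:
apply_moves(
  increments=[0, 0, 2, 0, 0, 0, 38, 0, 0, 0, 0, 0, 0, 38, 0, 0, 0, 0, 0, 0, 38],
)

```text
clock: 13.82
tcp_pos: [0.4893, -0.3311, 0.0948]
ee_rot: [-0.163, 3.136, -0.001]
wrist_force: [0.1, 0.4, -2.3]
opening: 0.0465
grip_force: 62.2
```

Emit:
apply_moves(
  increments=[0, 0, 2, 0, 0, 0, 38, 0, 0, 2, 0, 0, 0, 38, 0, 0, 1.5, 0, 0, 0, 38, 0, 0, 0.7, 0, 0, 0, 38, 0, 0, 0, 0, 0, 0, 38, 0, 0, 0, 0, 0, 0, 38],
)

```text
clock: 14.32
tcp_pos: [0.4888, -0.3309, 0.0881]
ee_rot: [-0.163, 3.137, 0.0]
wrist_force: [-0.1, 0.4, 1.2]
opening: 0.0465
grip_force: 63.1
```

Contact; release and back off.

Emit:
apply_moves(
  increments=[0, 0, 0, 0, 0, 0, 53, 0, 0, 0, 0, 0, 0, 60, 0, 0, 0, 0, 0, 0, 75, 0, 0, 0, 0, 0, 0, 85, 0, 0, 0, 0, 0, 0, 85, 0, 0, -10, 0, 0, 0, 85, 0, 0, -25, 0, 0, 0, 85, 0, 0, -35, 0, 0, 0, 85, 0, 0, -35, 0, 0, 0, 85, 0, 0, -35, 0, 0, 0, 85],
)

```text
clock: 15.15
tcp_pos: [0.4883, -0.3309, 0.2299]
ee_rot: [-0.162, 3.137, -0.0]
wrist_force: [0.2, -0.5, 0.1]
opening: 0.0849
grip_force: 0.0
```

Emit:
apply_moves(
  increments=[0, 0, 0, 0, 0, 7, 85, 0, 0, 0, 0, 0, 7, 85, 0, 0, 0, 0, 0, 7, 85, 0, 0, 0, 0, 0, 7, 85, 0, 0, 0, 0, 0, 7, 85, 0, 0, 0, 0, 0, 7, 85, 0, 0, 0, 0, 0, 7, 85, 0, 0, 0, 0, 0, 7, 85, 0, 0, 0, 0, 0, 7, 85, 0, 0, 0, 0, 0, 7, 85],
)

```text
clock: 15.98
tcp_pos: [0.4887, -0.3309, 0.2285]
ee_rot: [1.674, 2.658, 0.001]
wrist_force: [0.8, -0.0, 0.6]
opening: 0.0848
grip_force: 0.0
```

Emit:
apply_moves(
  increments=[0, 0, 0, 0, 0, 7, 85, 0, 0, 0, 0, 0, 7, 85, 0, 0, 0, 0, 0, 6.7, 85, 0, 0, 0, 0, 0, 0, 85, 0, 0, 0, 0, 0, 0, 85],
)

```text
clock: 16.4
tcp_pos: [0.4888, -0.3307, 0.2282]
ee_rot: [2.113, 2.324, 0.0]
wrist_force: [-0.7, 0.1, -0.4]
opening: 0.085
grip_force: 0.0
```

```bash
cat > look.py <<'E'
from h import *
import sys
c=snap('top',sys.argv[1]); np.savez('t.npz',P=cloud(c),C=c['color'])
def rep(n,box,z0,z1):
    x0,y0,x1,y1=box; P=np.load('t.npz')['P'].reshape(-1,3)
    m=(P[:,0]>x0)&(P[:,0]<x1)&(P[:,1]>y0)&(P[:,1]<y1)&(P[:,2]>z0)&(P[:,2]<z1); q=P[m]
    if len(q)<20: return print(n,len(q))
    r=cv2.minAreaRect((q[:,:2]*1000).astype(np.float32))
    print(n,len(q),'z %.4f'%np.median(q[:,2]),np.round(r[0],1),np.round(r[1],1),round(r[2],1))
E
python3 - <<'E'
import sys; sys.argv=['','t1.png']
exec(open('look.py').read())
rep('carton',(.44,-.39,.55,-.27),.094,.115);rep('tube',(.31,-.4,.43,-.28),.104,.125);rep('parcel',(.59,-.11,.69,.08),.04,.058)
s=sense();print(s['tcp_pos'],dl((638,-15.7,230),5.3,s['tcp_pos'],rot(s['ee_rot']))[:2])
E
```

```text
carton 556 z 0.1039 [ 486.8 -331. ] [50.7 51.7] 6.2
tube 577 z 0.1142 [ 369.  -340.5] [57.4 54.2] 89.7
parcel 1330 z 0.0488 [638.2 -15.8] [ 49.  151.3] 5.1
[ 0.48879166 -0.33070363  0.22807406] (np.float64(0.14), array([299.9, 177.7,  -1.9]))
```

View pics/t1.png

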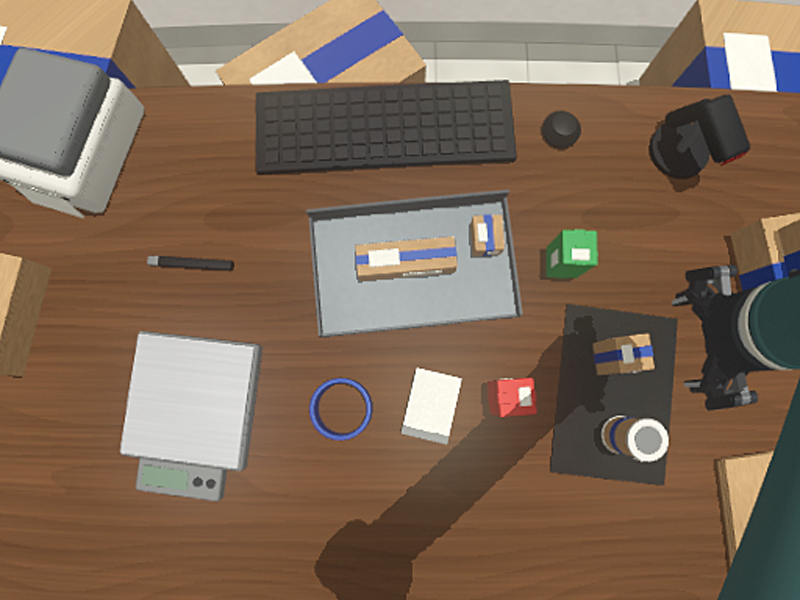

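The top view shows the carton at (625,355) and the tube at (645,438), both standing upright on the mat. The parcel has not moved.

Emit:
apply_moves(
  increments=[30, 17.8, 0, 0, 0, 0, 85, 30, 17.8, 0, 0, 0, 0, 85, 30, 17.8, 0, 0, 0, 0, 85, 30, 17.8, 0, 0, 0, 0, 85, 30, 17.8, 0, 0, 0, 0, 85, 30, 17.8, 0, 0, 0, 0, 85, 30, 17.8, 0, 0, 0, 0, 85, 30, 17.8, 0, 0, 0, 0, 85, 30, 17.8, 0, 0, 0, 0, 85, 30, 17.8, 0, 0, 0, 0, 85],
)

```text
clock: 17.28
tcp_pos: [0.639, -0.0142, 0.2281]
ee_rot: [-2.114, -2.324, -0.001]
wrist_force: [1.3, -0.5, -0.3]
opening: 0.0852
grip_force: 0.0
```

Emit:
apply_moves(
  increments=[0, 0, 25, 0, 0, 0, 85, 0, 0, 35, 0, 0, 0, 85, 0, 0, 35, 0, 0, 0, 85, 0, 0, 25, 0, 0, 0, 85, 0, 0, 0, 0, 0, 0, 85, 0, 0, 0, 0, 0, 0, 85],
)

```text
clock: 17.78
tcp_pos: [0.6379, -0.0161, 0.1071]
ee_rot: [-2.115, -2.321, 0.003]
wrist_force: [0.8, -0.5, 0.3]
opening: 0.0851
grip_force: 0.0
```

```bash
python3 - <<'E'
from h import *
s=sense();print(s['tcp_pos'],dl((639,-15.5,36),5.3,s['tcp_pos'],rot(s['ee_rot']))[:2])
E
```

```text
[ 0.63789276 -0.0160536   0.10707962] (np.float64(0.01), array([ 0.4,  1.3, 71.1]))
```

Emit:
apply_moves(
  increments=[0, 1, 15, 0, 0, 0, 85, 0, 0, 20, 0, 0, 0, 85, 0, 0, 20, 0, 0, 0, 85, 0, 0, 12, 0, 0, 0, 85, 0, 0, 4, 0, 0, 0, 85, 0, 0, 0, 0, 0, 0, 85, 0, 0, 0, 0, 0, 0, 75, 0, 0, 0, 0, 0, 0, 65, 0, 0, 0, 0, 0, 0, 56, 0, 0, 0, 0, 0, 0, 50],
)

```text
clock: 18.62
tcp_pos: [0.6401, -0.0157, 0.0377]
ee_rot: [2.117, 2.32, 0.002]
wrist_force: [-0.6, -0.2, 0.1]
opening: 0.0502
grip_force: 0.0
```

Emit:
apply_moves(
  increments=[0, 0, 0, 0, 0, 0, 45, 0, 0, 0, 0, 0, 0, 40, 0, 0, 0, 0, 0, 0, 36, 0, 0, 0, 0, 0, 0, 36, 0, 0, 0, 0, 0, 0, 36],
)

```text
clock: 19.03
tcp_pos: [0.6395, -0.0157, 0.0367]
ee_rot: [2.117, 2.321, -0.0]
wrist_force: [0.2, -0.3, 0.8]
opening: 0.0359
grip_force: 0.0
```

Emit:
apply_moves(
  increments=[0, 0, -5, 0, 0, 0, 36, 0, 0, -10, 0, 0, 0, 36, 0, 0, -20, 0, 0, 0, 36, 0, 0, -20, 0, 0, 0, 36, 0, 0, -20, 0, 0, 0, 36, 0, 0, -20, 0, 0, 0, 36, 0, 0, -15, 0, 0, 0, 36, 0, 0, -10, 0, 0, 0, 36, 0, 0, 0, 0, 0, 0, 36, 0, 0, 0, 0, 0, 0, 36],
)

```text
clock: 19.87
tcp_pos: [0.6396, -0.0157, 0.1572]
ee_rot: [2.117, 2.32, 0.001]
wrist_force: [-0.0, 0.4, -0.8]
opening: 0.0363
grip_force: 0.0
```

```bash
python3 - <<'E'
import sys; sys.argv=['','t2.png']
exec(open('look.py').read())
s=sense();print(s['tcp_pos'],dl((426,309,96),5.3,s['tcp_pos'],rot(s['ee_rot']))[:2])
c=snap('side','s2.png');P=cloud(c)
z=P[...,2];m=(abs(P[...,0]-.638)<.04)&(abs(P[...,1]+.016)<.09)&(z>.06)&(z<.16)
np.set_printoptions(suppress=True)
for y in(-.08,-.06,.04):print(y,np.percentile(z[m&(abs(P[...,1]-y)<.006)],[5,90]) if (m&(abs(P[...,1]-y)<.006)).any() else None)
E
```

```text
[ 0.63905629 -0.01557036  0.1562573 ] (np.float64(-0.05), array([ 342.8, -182.1,   60.5]))
-0.08 None
-0.06 None
0.04 None
```

View pics/s2.png

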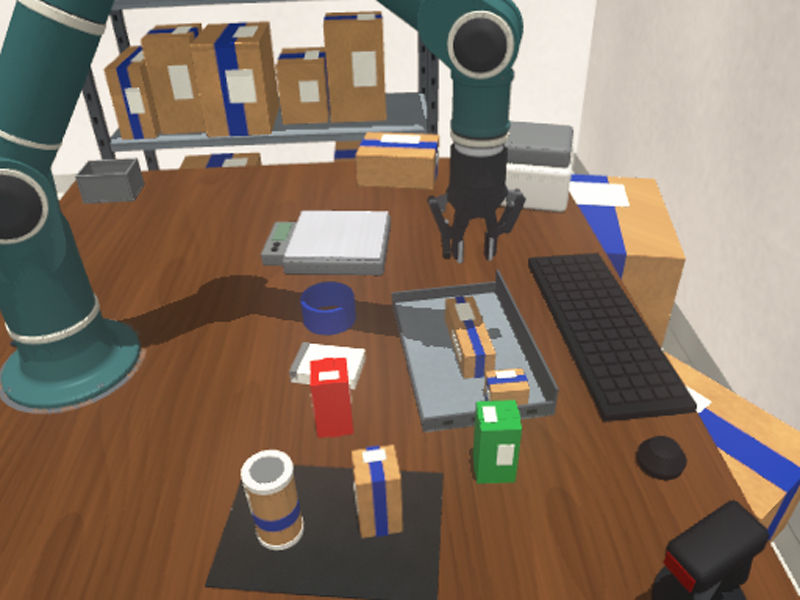

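The gripper at (475,235) is empty. The parcel is still in the tray and the grip force is zero. I'll check the parcel's pose.

```bash
python3 - <<'E'
from h import *
c=cv2.imread('pics/t2.png');cv2.imwrite('pics/t2c.png',cv2.resize(c[170:350,290:540],(800,576),interpolation=cv2.INTER_CUBIC))
s=sense();print(s['opening'],s['grip_force'])
P=np.load('t.npz')['P'].reshape(-1,3)
m=(P[:,0]>.58)&(P[:,0]<.71)&(P[:,1]>-.12)&(P[:,1]<.09)&(P[:,2]>.035)&(P[:,2]<.06);q=P[m]
print(cv2.minAreaRect((q[:,:2]*1000).astype(np.float32)),np.median(q[:,2]))
E
```

```text
0.03597698406781233 0.0
((650.0106811523438, -85.93869018554688), (54.76162338256836, 108.36878204345703), 29.54219627380371) 0.04857292048619799
```

View pics/t2c.png

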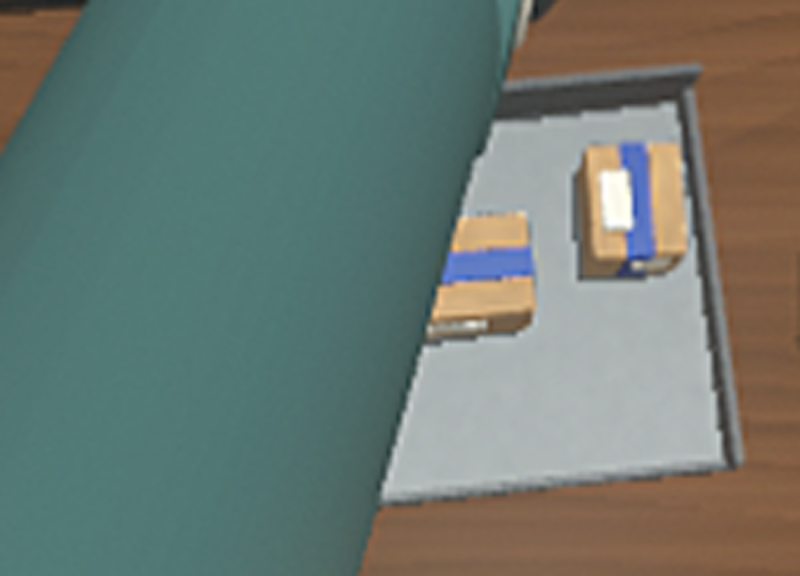

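```bash
python3 - <<'E'
from h import *
def f(P):
    q=P.reshape(-1,3);m=(q[:,0]>.59)&(q[:,0]<.69)&(q[:,1]>-.11)&(q[:,1]<.09)&(q[:,2]>.045)&(q[:,2]<.055);q=q[m]
    print(len(q),cv2.minAreaRect((q[:,:2]*1000).astype(np.float32)),np.median(q[:,2]))
f(np.load('side0.npz')['P']);c=capture('side');P=cloud(c);f(P)
a=np.load('side0.npz')['C'];b=c['color']
sl=(slice(165,275),slice(250,360))
cv2.imwrite('pics/cmp.png',cv2.resize(np.hstack([a[sl],b[sl]])[:,:,::-1],(800,400),interpolation=cv2.INTER_CUBIC))
q=P.reshape(-1,3);m=(abs(q[:,0]-.64)<.1)&(abs(q[:,1]+.016)<.05)&(q[:,2]>.1)&(q[:,2]<.17);q=q[m];print('tip z',np.percentile(q[:,2],[0,1,5]) )
E
```

```text
734 ((623.5513305664062, -18.27088165283203), (77.95417022705078, 157.02206420898438), 4.049443244934082) 0.049161012161429485
764 ((637.1929321289062, -14.990036010742188), (48.19462585449219, 154.19879150390625), 5.037365436553955) 0.04920932299707764
tip z [0.16979364 0.16979605 0.16980571]
```

View pics/cmp.png

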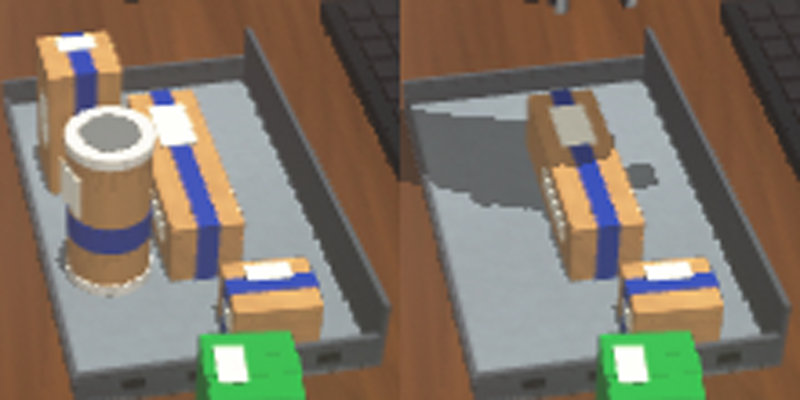

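```bash
python3 - <<'E'
from h import *
s=sense();print(s['tcp_pos'])
c=capture('side');P=cloud(c);q=P.reshape(-1,3)
m=(abs(q[:,0]-.64)<.08)&(abs(q[:,1]+.016)<.06)&(q[:,2]>.08)&(q[:,2]<.32)
q=q[m]
for z in np.arange(.1,.32,.01):
    k=(q[:,2]>=z)&(q[:,2]<z+.01)
    if k.any(): print('%.2f'%z,k.sum(),q[k].min(0).round(3),q[k].max(0).round(3))
E
```

```text
[ 0.63872018 -0.01565169  0.15551257]
0.16 2 [ 0.657 -0.015  0.169] [ 0.657 -0.011  0.169]
0.17 43 [ 0.609 -0.03   0.17 ] [ 0.669 -0.     0.179]
0.18 62 [ 0.608 -0.03   0.18 ] [ 0.671 -0.009  0.19 ]
0.19 54 [ 0.607 -0.03   0.19 ] [ 0.671 -0.007  0.199]
0.20 60 [ 0.607 -0.03   0.2  ] [ 0.675 -0.005  0.21 ]
0.21 102 [ 0.59  -0.033  0.211] [ 0.689 -0.004  0.22 ]
0.22 162 [ 0.588 -0.034  0.22 ] [ 0.692 -0.     0.23 ]
0.23 124 [ 0.584 -0.036  0.23 ] [ 0.697 -0.     0.24 ]
0.24 168 [ 0.581 -0.036  0.24 ] [0.702 0.    0.25 ]
0.25 181 [ 0.577 -0.035  0.25 ] [ 0.704 -0.009  0.26 ]
0.26 279 [ 0.572 -0.037  0.26 ] [0.705 0.003 0.27 ]
0.27 246 [ 0.577 -0.038  0.27 ] [0.703 0.    0.28 ]
0.28 112 [ 0.598 -0.032  0.28 ] [ 0.68  -0.012  0.29 ]
0.29 70 [ 0.602 -0.054  0.29 ] [ 0.676 -0.01   0.3  ]
0.30 157 [ 0.602 -0.055  0.3  ] [ 0.675 -0.021  0.31 ]
0.31 170 [ 0.602 -0.055  0.31 ] [ 0.674 -0.022  0.32 ]
```

The fingertips measure at z≈0.169 while the reported TCP is at 0.156. So the real tips sit about 38 mm higher than the stated geometry implies, and the first closing went over the parcel. I'll go down in stages and measure the tip height.

Emit:
apply_moves(
  increments=[0, 0, 10, 0, 0, 0, 50, 0, 0, 20, 0, 0, 0, 65, 0, 0, 20, 0, 0, 0, 75, 0, 0, 20, 0, 0, 0, 75, 0, 0, 10, 0, 0, 0, 75, 0, 0, 5, 0, 0, 0, 75, 0, 0, 0, 0, 0, 0, 75, 0, 0, 0, 0, 0, 0, 75],
)

```text
clock: 20.73
tcp_pos: [0.6398, -0.016, 0.0719]
ee_rot: [2.117, 2.32, 0.0]
wrist_force: [-0.1, 0.4, -0.5]
opening: 0.0748
grip_force: 0.0
```

```bash
cat > tip.py <<'E'
from h import *
def tip():
    s=sense();t=s['tcp_pos'];print(t,s['opening'])
    c=capture('side');C=c['color'].astype(int);P=cloud(c)
    m=(abs(P[...,0]-t[0])<.08)&(abs(P[...,1]-t[1])<.04)&(P[...,2]>.055)&(P[...,2]<t[2]+.1)
    dark=(C.max(2)<95)
    for n,w in(('L',P[...,0]<t[0]),('R',P[...,0]>t[0])):
        q=P[m&w&dark]; 
        if len(q): q=q[q[:,2]<np.sort(q[:,2])[min(25,len(q)-1)]]; print(n,'zmin %.4f'%q[:,2].min(),q.min(0).round(3),q.max(0).round(3))
    return c
E
python3 - <<'E'
from tip import *
c=tip(); cv2.imwrite('pics/s3.png',cv2.resize(c['color'][90:270,200:440,::-1],(800,600),interpolation=cv2.INTER_CUBIC))
E
```

```text
[ 0.63981532 -0.01602558  0.07190241] 0.07475307656600413
L zmin 0.0996 [ 0.589 -0.03   0.1  ] [ 0.604 -0.016  0.117]
R zmin 0.0950 [ 0.676 -0.023  0.095] [ 0.691 -0.002  0.111]
```

View pics/s3.png

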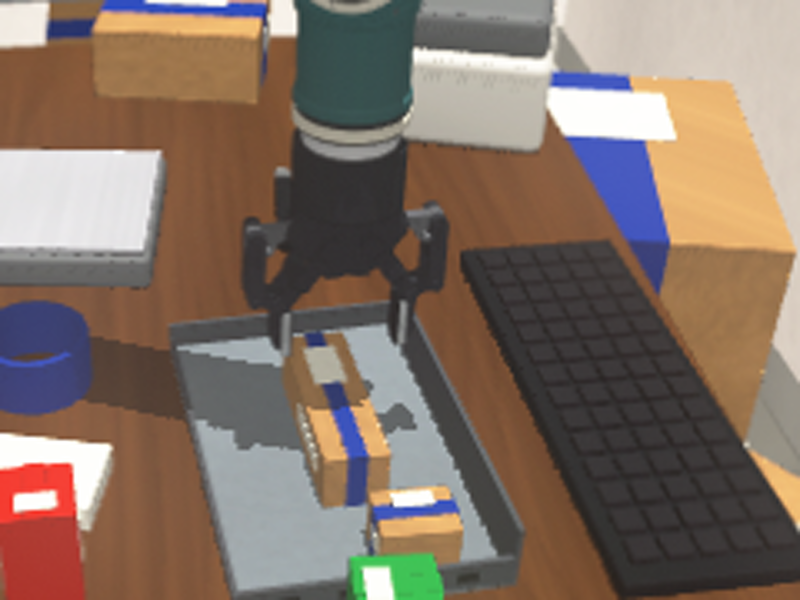

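The open tips straddle the parcel and sit 24 mm above the reported TCP. I need to go about 76 mm lower.

Emit:
apply_moves(
  increments=[0, 1, 15, 0, 0, 0, 75, 0, 0, 20, 0, 0, 0, 75, 0, 0, 15, 0, 0, 0, 75, 0, 0, 10, 0, 0, 0, 75, 0, 0, 8, 0, 0, 0, 75, 0, 0, 0, 0, 0, 0, 75, 0, 0, 0, 0, 0, 0, 75],
)

```text
clock: 21.37
tcp_pos: [0.6405, -0.0159, 0.0035]
ee_rot: [-2.118, -2.32, 0.001]
wrist_force: [0.4, -0.1, -0.3]
opening: 0.075
grip_force: 0.0
```

Emit:
apply_moves(
  increments=[0, 0, 3, 0, 0, 0, 75, 0, 0, 3, 0, 0, 0, 75, 0, 0, 2, 0, 0, 0, 75, 0, 0, 0, 0, 0, 0, 70, 0, 0, 0, 0, 0, 0, 65, 0, 0, 0, 0, 0, 0, 58, 0, 0, 0, 0, 0, 0, 52, 0, 0, 0, 0, 0, 0, 48, 0, 0, 0, 0, 0, 0, 44, 0, 0, 0, 0, 0, 0, 40],
)

```text
clock: 22.2
tcp_pos: [0.6402, -0.0158, -0.0041]
ee_rot: [-2.117, -2.32, 0.0]
wrist_force: [-2.0, -0.6, 3.9]
opening: 0.0474
grip_force: 62.9
```

Emit:
apply_moves(
  increments=[0, 0, 0, 0, 0, 0, 36, 0, 0, 0, 0, 0, 0, 36, 0, 0, 0, 0, 0, 0, 36],
)

```text
clock: 22.45
tcp_pos: [0.6402, -0.0158, -0.0041]
ee_rot: [-2.117, -2.32, 0.001]
wrist_force: [-3.7, -0.8, 5.1]
opening: 0.0475
grip_force: 62.9
```

Emit:
apply_moves(
  increments=[0, 0, -5, 0, 0, 0, 36, 0, 0, -10, 0, 0, 0, 36, 0, 0, -15, 0, 0, 0, 36, 0, 0, -20, 0, 0, 0, 36, 0, 0, -20, 0, 0, 0, 36, 0, 0, -20, 0, 0, 0, 36, 0, 0, -15, 0, 0, 0, 36, 0, 0, -5, 0, 0, 0, 36, 0, 0, 0, 0, 0, 0, 36, 0, 0, 0, 0, 0, 0, 36],
)

```text
clock: 23.28
tcp_pos: [0.6402, -0.0154, 0.1055]
ee_rot: [-2.117, -2.321, -0.0]
wrist_force: [-0.3, 0.7, -2.7]
opening: 0.0474
grip_force: 62.3
```

```bash
python3 - <<'E'
from tip import *
s=sense();print(s['wrist_force'],s['grip_force'],dl((425.5,309,100),5.3,s['tcp_pos'],rot(s['ee_rot']))[:2])
c=tip(); cv2.imwrite('pics/s4.png',cv2.resize(c['color'][90:270,200:440,::-1],(800,600),interpolation=cv2.INTER_CUBIC))
P=cloud(c).reshape(-1,3)
for y in(-.08,-.06,-.04,.01,.03,.05):
    k=(abs(P[:,1]-y)<.005)&(abs(P[:,0]-.638)<.02)&(P[:,2]>.1)&(P[:,2]<.18);print(y,k.sum(),np.median(P[k,2]) if k.any() else 0)
E
```

```text
[-0.25074334  0.66393988 -2.6628004 ] 62.29073882102966 (np.float64(-0.04), array([ 342.8, -183.8,    5.7]))
[ 0.64022054 -0.01535798  0.10552726] 0.04739791346345041
L zmin 0.1263 [ 0.603 -0.028  0.126] [ 0.611 -0.011  0.142]
R zmin 0.1363 [ 0.647 -0.023  0.136] [ 0.678 -0.005  0.16 ]
-0.08 60 0.15845698109765338
-0.06 59 0.15815280230410522
-0.04 54 0.15878330441804883
0.01 28 0.15954730033515085
0.03 3 0.15814782899906044
0.05 0 0
```

View pics/s4.png

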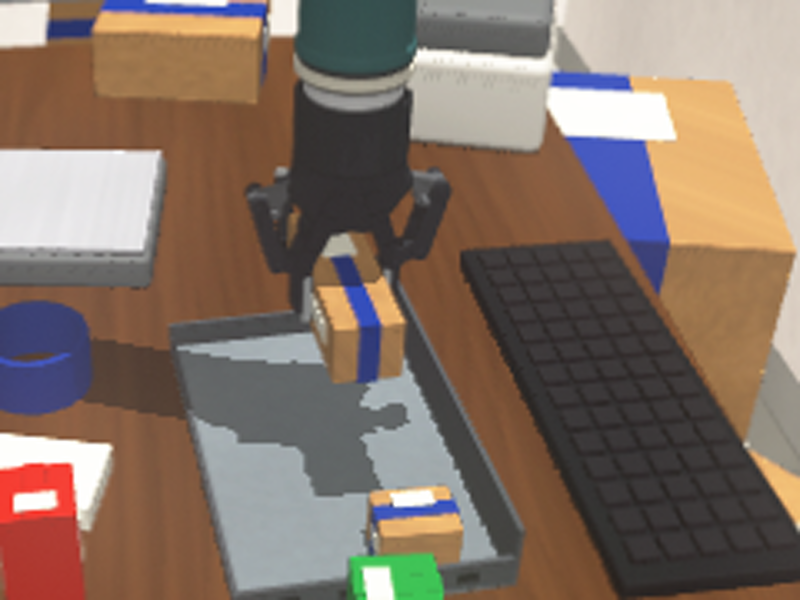

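The parcel at (355,310) is held level, with its top at z=0.158 as expected. Now I'll carry it to the scale.

Emit:
apply_moves(
  increments=[10, -5, 0, 0, 0, 0, 36, 20, -11, 0, 0, 0, 0, 36, 28, -15, 0, 0, 0, 0, 36, 30, -16, 0, 0, 0, 0, 36, 30, -16, 0, 0, 0, 0, 36, 30, -16, 0, 0, 0, 0, 36, 30, -16, 0, 0, 0, 0, 36, 30, -16, 0, 0, 0, 0, 36, 30, -16, 0, 0, 0, 0, 36, 30, -16, 0, 0, 0, 0, 36],
)

```text
clock: 24.17
tcp_pos: [0.4712, 0.2395, 0.1048]
ee_rot: [-2.117, -2.321, 0.003]
wrist_force: [0.1, 0.6, -2.3]
opening: 0.0474
grip_force: 62.3
```

Emit:
apply_moves(
  increments=[30, -16, 0, 0, 0, 0, 36, 24, -13, 0, 0, 0, 0, 36, 14, -8, 0, 0, 0, 0, 36, 7, -4, 0, 0, 0, 0, 36, 0, 0, 0, 0, 0, 0, 36, 0, 0, 0, 0, 0, 0, 36, 0, 0, 0, 0, 0, 0, 36, 0, 0, 0, 0, 0, 0, 36],
)

```text
clock: 24.83
tcp_pos: [0.4269, 0.3075, 0.1057]
ee_rot: [2.12, 2.317, -0.0]
wrist_force: [-0.6, -0.3, -2.1]
opening: 0.0472
grip_force: 62.3
```

```bash
python3 - <<'E'
from h import *
s=sense();print(s['tcp_pos'],s['wrist_force'],dl((425.5,309,36),5.3,s['tcp_pos'],rot(s['ee_rot']))[:2])
P=cloud(snap('top','t4.png')).reshape(-1,3)
P=P[(P[:,0]>.3)&(P[:,0]<.55)&(P[:,1]>.18)&(P[:,1]<.44)]
for z0,z1 in((.035,.046),(.14,.165)):
    q=P[(P[:,2]>z0)&(P[:,2]<z1)];print(len(q),cv2.minAreaRect((q[:,:2]*1000).astype(np.float32)))
E
```

```text
[0.4269093  0.30747212 0.10565688] [-0.63851675 -0.26263731 -2.14253782] (np.float64(-0.22), array([ 1.7, -1.3, 69.7]))
3490 ((424.1097412109375, 309.0354919433594), (181.21255493164062, 180.9059295654297), 83.54126739501953)
1000 ((430.732421875, 268.58721923828125), (94.63368225097656, 78.872802734375), 14.506599426269531)
```

Shift by (1.7, −1.3), then go down to about 0.036. Contact should come near 0.032.

Emit:
apply_moves(
  increments=[1.7, -1.3, 10, 0, 0, 0, 36, 0, 0, 18, 0, 0, 0, 36, 0, 0, 16, 0, 0, 0, 36, 0, 0, 12, 0, 0, 0, 36, 0, 0, 8, 0, 0, 0, 36, 0, 0, 4, 0, 0, 0, 36, 0, 0, 0, 0, 0, 0, 36, 0, 0, 0, 0, 0, 0, 36, 0, 0, 0, 0, 0, 0, 36],
)

```text
clock: 25.63
tcp_pos: [0.4251, 0.3109, 0.0383]
ee_rot: [2.118, 2.32, 0.002]
wrist_force: [0.7, 0.1, -2.7]
opening: 0.0475
grip_force: 62.3
```

Emit:
apply_moves(
  increments=[0, 0, 1.5, 0, 0, 0, 36, 0, 0, 0.8, 0, 0, 0, 36, 0, 0, 0.8, 0, 0, 0, 36, 0, 0, 0, 0, 0, 0, 36, 0, 0, 0, 0, 0, 0, 36],
)

```text
clock: 26.05
tcp_pos: [0.4245, 0.3107, 0.0347]
ee_rot: [2.117, 2.321, 0.0]
wrist_force: [0.6, 0.0, -3.1]
opening: 0.0472
grip_force: 62.3
```

Emit:
apply_moves(
  increments=[0, 1.5, 0.7, 0, 0, 0, 36, 0, 0, 0.7, 0, 0, 0, 36, 0, 0, 0.7, 0, 0, 0, 36, 0, 0, 0, 0, 0, 0, 36, 0, 0, 0, 0, 0, 0, 36],
)

```text
clock: 26.47
tcp_pos: [0.4259, 0.3107, 0.0324]
ee_rot: [-2.118, -2.321, 0.0]
wrist_force: [-0.1, -0.3, -2.4]
opening: 0.0474
grip_force: 62.3
```

Emit:
apply_moves(
  increments=[1, 0, 0.5, 0, 0, 0, 36, 0, 0, 0.4, 0, 0, 0, 36, 0, 0, 0, 0, 0, 0, 36, 0, 0, 0, 0, 0, 0, 36],
)

```text
clock: 26.8
tcp_pos: [0.4259, 0.3119, 0.0319]
ee_rot: [-2.117, -2.321, -0.0]
wrist_force: [-1.6, -0.8, 1.2]
opening: 0.0475
grip_force: 62.7
```

Emit:
apply_moves(
  increments=[0, 0, 0, 0, 0, 0, 50, 0, 0, 0, 0, 0, 0, 56, 0, 0, 0, 0, 0, 0, 66, 0, 0, 0, 0, 0, 0, 76, 0, 0, 0, 0, 0, 0, 80, 0, 0, 0, 0, 0, 0, 80, 0, 0, -10, 0, 0, 0, 80, 0, 0, -25, 0, 0, 0, 85, 0, 0, -35, 0, 0, 0, 85, 0, 0, -35, 0, 0, 0, 85],
)

```text
clock: 27.63
tcp_pos: [0.4255, 0.311, 0.1378]
ee_rot: [2.118, 2.32, -0.003]
wrist_force: [-0.1, 0.3, -0.3]
opening: 0.085
grip_force: 0.0
```

Emit:
apply_moves(
  increments=[0, 0, -35, 0, 0, -7, 85, 0, 0, -35, 0, 0, -7, 85, 0, 0, -20, 0, 0, -7, 85, 0, 0, 0, 0, 0, -7, 85, 0, 0, 0, 0, 0, -7, 85, 0, 0, 0, 0, 0, -7, 85, 0, 0, 0, 0, 0, -7, 85, 0, 0, 0, 0, 0, -7, 85, 0, 0, 0, 0, 0, -7, 85, 0, 0, 0, 0, 0, -7, 85],
)

```text
clock: 28.47
tcp_pos: [0.4259, 0.3115, 0.2273]
ee_rot: [0.395, 3.116, 0.0]
wrist_force: [0.7, -0.0, -0.1]
opening: 0.0849
grip_force: 0.0
```

Emit:
apply_moves(
  increments=[0, 0, 0, 0, 0, -7, 85, 0, 0, 0, 0, 0, -7, 85, 0, 0, 0, 0, 0, -6.7, 85, 0, 0, 0, 0, 0, 0, 85, 0, 0, 0, 0, 0, 0, 85],
)

```text
clock: 28.88
tcp_pos: [0.426, 0.3115, 0.2271]
ee_rot: [-0.157, 3.137, 0.0]
wrist_force: [0.7, -0.6, -0.7]
opening: 0.0849
grip_force: 0.0
```

```bash
python3 - <<'E'
import sys; sys.argv=['','t5.png']
exec(open('look.py').read())
rep('carton',(.44,-.39,.55,-.27),.094,.115);rep('tube',(.31,-.4,.43,-.28),.104,.125);rep('parcel',(.3,.18,.55,.44),.07,.1)
s=sense();print(s['tcp_pos'],dl((489,-331,230),96,s['tcp_pos'],rot(s['ee_rot']))[:2])
c=capture('side');P=cloud(c)[...,:].reshape(-1,3);k=(P[:,0]>.3)&(P[:,0]<.55)&(P[:,1]>.18)&(P[:,1]<.44)&(P[:,2]>.075)&(P[:,2]<.1);print(cv2.minAreaRect((P[k,:2]*1000).astype(np.float32)),np.median(P[k,2]))
E
```

```text
carton 554 z 0.1040 [ 486.9 -331. ] [50.5 52.6] 7.2
tube 578 z 0.1142 [ 369.1 -340. ] [57.7 54.1] 89.9
parcel 1078 z 0.0842 [426.1 310.6] [ 50.5 147.4] 5.1
[0.42598827 0.31153489 0.22702564] (np.float64(-0.27), array([   4.5, -645.6,   -3.1]))
((425.7579040527344, 311.7502746582031), (48.02633285522461, 155.23915100097656), 5.31217098236084) 0.08542574798071939
```

Emit:
apply_moves(
  increments=[0, -38, 0, 0, 0, 0, 85, 0, -38, 0, 0, 0, 0, 85, 0, -38, 0, 0, 0, 0, 85, 0, -38, 0, 0, 0, 0, 85, 0, -38, 0, 0, 0, 0, 85, 0, -38, 0, 0, 0, 0, 85, 0, -38, 0, 0, 0, 0, 85, 0, -38, 0, 0, 0, 0, 85, 0, -38, 0, 0, 0, 0, 85, 0, -38, 0, 0, 0, 0, 85],
)

```text
clock: 29.82
tcp_pos: [0.4651, -0.0679, 0.227]
ee_rot: [-0.16, 3.137, 0.001]
wrist_force: [0.3, 0.2, 1.1]
opening: 0.0846
grip_force: 0.0
```

Emit:
apply_moves(
  increments=[1, -38, 0, 0, 0, 0, 85, 1, -38, 0, 0, 0, 0, 85, 1, -38, 0, 0, 0, 0, 85, 1, -38, 0, 0, 0, 0, 85, 0, -38, 0, 0, 0, 0, 85, 0, -38, 0, 0, 0, 0, 85, 0, -36, 0, 0, 0, 0, 85, 0, 0, 0, 0, 0, 0, 85, 0, 0, 0, 0, 0, 0, 85, 0, 0, 0, 0, 0, 0, 85],
)

```text
clock: 30.65
tcp_pos: [0.4884, -0.3286, 0.2263]
ee_rot: [0.161, -3.137, -0.001]
wrist_force: [-0.2, 0.5, -1.1]
opening: 0.0847
grip_force: 0.0
```

```bash
python3 - <<'E'
from h import *
s=sense();print(s['tcp_pos'],dl((488.6,-331,60),96,s['tcp_pos'],rot(s['ee_rot']))[:2])
E
```

```text
[ 0.48842955 -0.3285549   0.22625898] (np.float64(-0.13), array([ -0. ,  -2.6, 166.3]))
```

Emit:
apply_moves(
  increments=[0, -2, 15, 0, 0, 0, 85, 0, 0, 25, 0, 0, 0, 85, 0, 0, 30, 0, 0, 0, 85, 0, 0, 30, 0, 0, 0, 85, 0, 0, 25, 0, 0, 0, 85, 0, 0, 18, 0, 0, 0, 85, 0, 0, 10, 0, 0, 0, 85, 0, 0, 8, 0, 0, 0, 85, 0, 0, 5, 0, 0, 0, 85, 0, 0, 0, 0, 0, 0, 85],
)

```text
clock: 31.48
tcp_pos: [0.4891, -0.3305, 0.0605]
ee_rot: [0.164, -3.137, -0.001]
wrist_force: [0.2, 0.5, 0.9]
opening: 0.085
grip_force: 0.0
```

Emit:
apply_moves(
  increments=[0, 0, 0, 0, 0, 0, 75, 0, 0, 0, 0, 0, 0, 65, 0, 0, 0, 0, 0, 0, 58, 0, 0, 0, 0, 0, 0, 52, 0, 0, 0, 0, 0, 0, 48, 0, 0, 0, 0, 0, 0, 44, 0, 0, 0, 0, 0, 0, 40, 0, 0, 0, 0, 0, 0, 38, 0, 0, 0, 0, 0, 0, 38, 0, 0, 0, 0, 0, 0, 38],
)

```text
clock: 32.32
tcp_pos: [0.4892, -0.331, 0.0615]
ee_rot: [-0.163, 3.136, 0.001]
wrist_force: [-1.6, 1.5, 5.3]
opening: 0.0489
grip_force: 61.2
```

Emit:
apply_moves(
  increments=[0, 0, -5, 0, 0, 0, 38, 0, 0, -10, 0, 0, 0, 38, 0, 0, -20, 0, 0, 0, 38, 0, 0, -20, 0, 0, 0, 38, 0, 0, -20, 0, 0, 0, 38, 0, 0, -20, 0, 0, 0, 38, 0, 0, -20, 0, 0, 0, 38, 0, 0, -10, 0, 0, 0, 38, 0, 0, -5, 0, 0, 0, 38, 0, 0, 0, 0, 0, 0, 38],
)

```text
clock: 33.15
tcp_pos: [0.4891, -0.3314, 0.1916]
ee_rot: [-0.163, 3.136, -0.001]
wrist_force: [0.5, 0.9, -1.7]
opening: 0.0489
grip_force: 62.6
```

Emit:
apply_moves(
  increments=[-5, 15, 0, 0, 0, 0, 38, -10, 30, 0, 0, 0, 0, 38, -13, 37, 0, 0, 0, 0, 38, -13, 37, 0, 0, 0, 0, 38, -13, 37, 0, 0, 0, 0, 38, -13, 37, 0, 0, 0, 0, 38, -13, 37, 0, 0, 0, 0, 38, -13, 37, 0, 0, 0, 0, 38, -13, 37, 0, 0, 0, 0, 38, -8, 26, 0, 0, 0, 0, 38],
)

```text
clock: 33.98
tcp_pos: [0.5677, 0.0135, 0.189]
ee_rot: [0.169, -3.135, -0.002]
wrist_force: [0.6, 0.2, -1.5]
opening: 0.0491
grip_force: 62.9
```

Emit:
apply_moves(
  increments=[-4, 12, 0, 0, 0, 0, 38, -3, 8, 0, 0, 0, 0, 38, 0, 0, 0, 0, 0, 0, 38, 0, 0, 0, 0, 0, 0, 38, 0, 0, 0, 0, 0, 0, 38, 0, 0, 0, 0, 0, 0, 38],
)

```text
clock: 34.48
tcp_pos: [0.5726, 0.0272, 0.1906]
ee_rot: [0.158, -3.138, 0.001]
wrist_force: [0.1, -0.2, -2.3]
opening: 0.049
grip_force: 62.9
```

```bash
python3 - <<'E'
from h import *
s=sense();print(s['tcp_pos'],s['wrist_force'],s['opening'],dl((573.4,30.2,62.5),95.8,s['tcp_pos'],rot(s['ee_rot']))[:2])
E
```

```text
[0.57262291 0.02718923 0.19063138] [ 0.14703665 -0.16850333 -2.25345956] 0.04904060871787285 (np.float64(-0.05), array([ -1.1,   3. , 128.1]))
```

Emit:
apply_moves(
  increments=[-1, 3, 10, 0, 0, 0, 38, 0, 0, 20, 0, 0, 0, 38, 0, 0, 25, 0, 0, 0, 38, 0, 0, 25, 0, 0, 0, 38, 0, 0, 20, 0, 0, 0, 38, 0, 0, 14, 0, 0, 0, 38, 0, 0, 8, 0, 0, 0, 38, 0, 0, 2, 0, 0, 0, 38, 0, 0, 0, 0, 0, 0, 38, 0, 0, 0, 0, 0, 0, 38],
)

```text
clock: 35.32
tcp_pos: [0.5743, 0.0323, 0.0673]
ee_rot: [-0.162, 3.136, 0.0]
wrist_force: [-0.5, 0.5, -2.6]
opening: 0.0491
grip_force: 62.9
```

Emit:
apply_moves(
  increments=[0, 0, 1, 0, 0, 0, 38, 0, 0, 0.8, 0, 0, 0, 38, 0, 0, 0, 0, 0, 0, 38, 0, 0, 0, 0, 0, 0, 38],
)

```text
clock: 35.65
tcp_pos: [0.5738, 0.0328, 0.0652]
ee_rot: [-0.163, 3.137, 0.0]
wrist_force: [1.2, -1.2, -2.1]
opening: 0.0491
grip_force: 62.9
```

Emit:
apply_moves(
  increments=[0, -1.5, 1.2, 0, 0, 0, 38, 0, -1, 1, 0, 0, 0, 38, 0, 0, 0.8, 0, 0, 0, 38, 0, 0, 0.6, 0, 0, 0, 38, 0, 0, 0, 0, 0, 0, 38, 0, 0, 0, 0, 0, 0, 38],
)

```text
clock: 36.15
tcp_pos: [0.5739, 0.0298, 0.0615]
ee_rot: [-0.162, 3.137, -0.0]
wrist_force: [-1.4, -0.5, 3.3]
opening: 0.0489
grip_force: 63.3
```

Emit:
apply_moves(
  increments=[0, 0, 0, 0, 0, 0, 52, 0, 0, 0, 0, 0, 0, 60, 0, 0, 0, 0, 0, 0, 72, 0, 0, 0, 0, 0, 0, 85, 0, 0, 0, 0, 0, 0, 85, 0, 0, -10, 0, 0, 0, 85, 0, 0, -25, 0, 0, 0, 85, 0, 0, -38, 0, 0, 0, 85, 0, 0, -38, 0, 0, 0, 85, 0, 0, -38, 0, 0, 0, 85],
)

```text
clock: 36.98
tcp_pos: [0.5735, 0.0297, 0.2124]
ee_rot: [0.162, -3.137, 0.0]
wrist_force: [0.7, 0.5, -0.0]
opening: 0.0849
grip_force: 0.0
```

Emit:
apply_moves(
  increments=[24, -35, 0, 0, 0, 0, 85, 24, -35, 0, 0, 0, 0, 85, 24, -35, 0, 0, 0, 0, 85, 24, -35, 0, 0, 0, 0, 85, 24, -35, 0, 0, 0, 0, 85, 24, -35, 0, 0, 0, 0, 85, 24, -35, 0, 0, 0, 0, 85, 24, -35, 0, 0, 0, 0, 85, 24, -35, 0, 0, 0, 0, 85, 25, -34, 0, 0, 0, 0, 85],
)

```text
clock: 37.82
tcp_pos: [0.3728, -0.3371, 0.2112]
ee_rot: [-0.163, 3.136, -0.0]
wrist_force: [1.4, -0.6, -0.5]
opening: 0.0849
grip_force: 0.0
```

Emit:
apply_moves(
  increments=[0, 0, 10, 0, 0, 0, 85, 0, 0, 15, 0, 0, 0, 85, 0, 0, 0, 0, 0, 0, 85, 0, 0, 0, 0, 0, 0, 85],
)

```text
clock: 38.15
tcp_pos: [0.3736, -0.335, 0.1852]
ee_rot: [0.163, -3.136, -0.001]
wrist_force: [0.5, 0.4, -0.1]
opening: 0.0848
grip_force: 0.0
```

```bash
python3 - <<'E'
import sys; sys.argv=['','t6.png']
exec(open('look.py').read())
rep('carton',(.52,-.02,.62,.08),.094,.115)
s=sense();print(s['tcp_pos'],dl((370,-341.8,68),96,s['tcp_pos'],rot(s['ee_rot']))[:2])
E
```

```text
carton 536 z 0.1038 [572.6  29.1] [50.1 50.9] 5.8
[ 0.37416571 -0.33515891  0.18567901] (np.float64(-0.02), array([  4.9,  -6.2, 117.7]))
```

Carton back within about 1.5 mm. Now the tube.

Emit:
apply_moves(
  increments=[4.8, -6, 5, 0, 0, 0, 85, 0, 0, 10, 0, 0, 0, 85, 0, 0, 20, 0, 0, 0, 85, 0, 0, 20, 0, 0, 0, 85, 0, 0, 20, 0, 0, 0, 85, 0, 0, 20, 0, 0, 0, 85, 0, 0, 12, 0, 0, 0, 85, 0, 0, 8, 0, 0, 0, 85, 0, 0, 3, 0, 0, 0, 85, 0, 0, 0, 0, 0, 0, 85],
)

```text
clock: 39.03
tcp_pos: [0.3696, -0.342, 0.0669]
ee_rot: [0.163, -3.137, -0.0]
wrist_force: [0.2, 0.4, 0.7]
opening: 0.0849
grip_force: 0.0
```

Emit:
apply_moves(
  increments=[0, 0, 0, 0, 0, 0, 75, 0, 0, 0, 0, 0, 0, 66, 0, 0, 0, 0, 0, 0, 60, 0, 0, 0, 0, 0, 0, 56, 0, 0, 0, 0, 0, 0, 52, 0, 0, 0, 0, 0, 0, 48, 0, 0, 0, 0, 0, 0, 44, 0, 0, 0, 0, 0, 0, 40, 0, 0, 0, 0, 0, 0, 40, 0, 0, 0, 0, 0, 0, 40],
)

```text
clock: 39.87
tcp_pos: [0.3703, -0.3417, 0.0681]
ee_rot: [-0.163, 3.136, 0.001]
wrist_force: [-0.6, 2.4, 7.5]
opening: 0.0543
grip_force: 61.3
```

Emit:
apply_moves(
  increments=[0, 0, -5, 0, 0, 0, 40, 0, 0, -10, 0, 0, 0, 40, 0, 0, -20, 0, 0, 0, 40, 0, 0, -20, 0, 0, 0, 40, 0, 0, -20, 0, 0, 0, 40, 0, 0, -20, 0, 0, 0, 40, 0, 0, -20, 0, 0, 0, 40, 0, 0, -15, 0, 0, 0, 40, 0, 0, -5, 0, 0, 0, 40, 0, 0, 0, 0, 0, 0, 40],
)

```text
clock: 40.7
tcp_pos: [0.3703, -0.3423, 0.2036]
ee_rot: [-0.163, 3.135, -0.002]
wrist_force: [0.0, 0.3, -2.2]
opening: 0.054
grip_force: 63.5
```

```bash
python3 - <<'E'
from h import *
s=sense();print(s['tcp_pos'],s['opening'],s['wrist_force'],dl((583,-76,75),96,s['tcp_pos'],rot(s['ee_rot']))[:2])
snap('side','s7.png')
E
```

```text
[ 0.37029659 -0.34231941  0.20360138] 0.054004518893726476 [ 0.0178959   0.30740656 -2.23046046] (np.float64(-0.05), array([-239. ,  242.8,  128.9]))
```

View pics/s7.png

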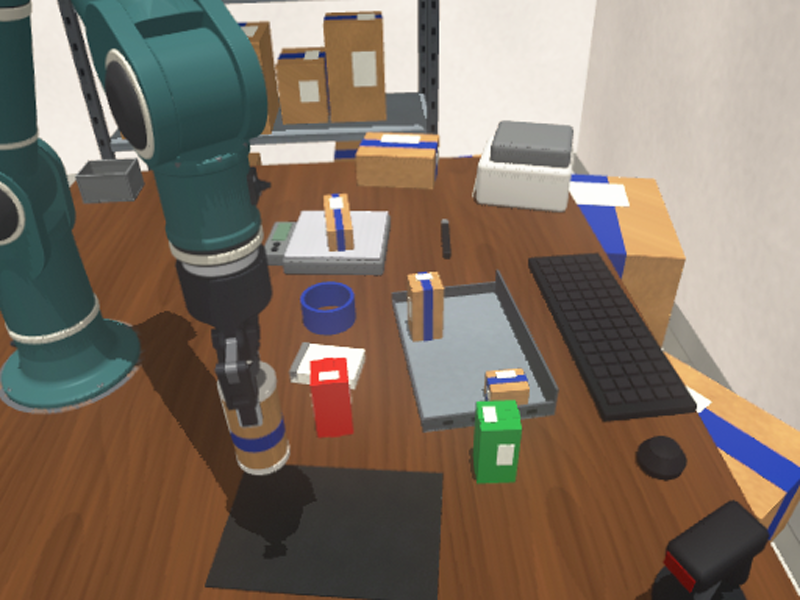

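The tube at (255,410) is held upright, the parcel lies on the platter, and the carton is back in its place.

Emit:
apply_moves(
  increments=[-12, 12, 0, 0, 0, 0, 40, -22, 22, 0, 0, 0, 0, 40, -28, 28, 0, 0, 0, 0, 40, -29, 30, 0, 0, 0, 0, 40, -29, 30, 0, 0, 0, 0, 40, -29, 30, 0, 0, 0, 0, 40, -28, 28, 0, 0, 0, 0, 40, -26, 26, 0, 0, 0, 0, 40, -20, 20, 0, 0, 0, 0, 40, -12, 12, 0, 0, 0, 0, 40],
)

```text
clock: 41.58
tcp_pos: [0.5798, -0.0768, 0.2003]
ee_rot: [0.17, -3.135, -0.001]
wrist_force: [-0.1, 1.1, -2.4]
opening: 0.0541
grip_force: 63.6
```

Emit:
apply_moves(
  increments=[-4, 5, 0, 0, 0, 0, 40, 0, 0, 0, 0, 0, 0, 40, 0, 0, 0, 0, 0, 0, 40, 0, 0, 0, 0, 0, 0, 40, 0, 0, 0, 0, 0, 0, 40],
)

```text
clock: 42.0
tcp_pos: [0.5811, -0.0778, 0.2024]
ee_rot: [0.157, -3.138, 0.0]
wrist_force: [-0.2, 0.2, -2.1]
opening: 0.054
grip_force: 63.6
```

```bash
python3 - <<'E'
from h import *
s=sense();print(s['tcp_pos'],s['opening'],s['wrist_force'],dl((583,-76,70),96,s['tcp_pos'],rot(s['ee_rot']))[:2])
E
```

```text
[ 0.58113706 -0.07775976  0.20239823] 0.05400122788252981 [-0.15557107  0.17693123 -2.06946455] (np.float64(-0.25), array([ -2.1,   1.6, 132.4]))
```

Emit:
apply_moves(
  increments=[-1, 1, 10, 0, 0, 0, 40, 0, 0, 20, 0, 0, 0, 40, 0, 0, 25, 0, 0, 0, 40, 0, 0, 25, 0, 0, 0, 40, 0, 0, 20, 0, 0, 0, 40, 0, 0, 14, 0, 0, 0, 40, 0, 0, 10, 0, 0, 0, 40, 0, 0, 3, 0, 0, 0, 40, 0, 0, 0, 0, 0, 0, 40, 0, 0, 0, 0, 0, 0, 40],
)

```text
clock: 42.83
tcp_pos: [0.5837, -0.0748, 0.076]
ee_rot: [-0.162, 3.136, -0.0]
wrist_force: [-0.9, -0.4, -1.5]
opening: 0.0542
grip_force: 63.6
```

Emit:
apply_moves(
  increments=[0, 0, 1, 0, 0, 0, 40, 0, 0, 1, 0, 0, 0, 40, 0, 0, 0, 0, 0, 0, 40, 0, 0, 0, 0, 0, 0, 40],
)

```text
clock: 43.17
tcp_pos: [0.5833, -0.0744, 0.0736]
ee_rot: [-0.163, 3.136, 0.0]
wrist_force: [-1.0, -0.3, -1.9]
opening: 0.0539
grip_force: 63.6
```

Emit:
apply_moves(
  increments=[0, -1, 2, 0, 0, 0, 40, 0, 0, 1.5, 0, 0, 0, 40, 0, 0, 1, 0, 0, 0, 40, 0, 0, 0.8, 0, 0, 0, 40, 0, 0, 0, 0, 0, 0, 40, 0, 0, 0, 0, 0, 0, 40],
)

```text
clock: 43.67
tcp_pos: [0.5833, -0.0755, 0.0683]
ee_rot: [-0.163, 3.137, 0.0]
wrist_force: [-1.5, 0.5, 3.3]
opening: 0.0539
grip_force: 63.9
```

Emit:
apply_moves(
  increments=[0, 0, 0, 0, 0, 0, 57, 0, 0, 0, 0, 0, 0, 63, 0, 0, 0, 0, 0, 0, 74, 0, 0, 0, 0, 0, 0, 85, 0, 0, 0, 0, 0, 0, 85, 0, 0, -10, 0, 0, 0, 85, 0, 0, -25, 0, 0, 0, 85, 0, 0, -38, 0, 0, 0, 85, 0, 0, -38, 0, 0, 0, 85, 0, 0, -38, 0, 0, 0, 85],
)

```text
clock: 44.5
tcp_pos: [0.5827, -0.0758, 0.2191]
ee_rot: [0.162, -3.137, 0.001]
wrist_force: [0.3, 0.3, 0.2]
opening: 0.0849
grip_force: 0.0
```

Emit:
apply_moves(
  increments=[12, -35, 0, 0, 0, 0, 85, 12, -35, 0, 0, 0, 0, 85, 12, -35, 0, 0, 0, 0, 85, 12, -35, 0, 0, 0, 0, 85, 12, -35, 0, 0, 0, 0, 85, 12, -35, 0, 0, 0, 0, 85, 12, -35, 0, 0, 0, 0, 85, 0, 0, 0, 0, 0, 0, 85, 0, 0, 0, 0, 0, 0, 85, 0, 0, 0, 0, 0, 0, 85],
)

```text
clock: 45.33
tcp_pos: [0.525, -0.3276, 0.2172]
ee_rot: [-0.162, 3.137, 0.001]
wrist_force: [0.3, 0.0, 0.3]
opening: 0.085
grip_force: 0.0
```

```bash
python3 - <<'E'
import sys; sys.argv=['','t8.png']
exec(open('look.py').read())
rep('carton',(.52,-.02,.62,.08),.094,.115);rep('tube',(.53,-.13,.63,-.03),.104,.125);rep('parcel',(.3,.18,.55,.44),.07,.1);rep('small',(.63,-.19,.705,-.1),.036,.047)
E
```

```text
carton 539 z 0.1039 [572.4  29. ] [50.  50.5] 7.2
tube 540 z 0.1139 [581.9 -74.1] [54.8 55. ] 21.4
parcel 1491 z 0.0843 [426.  311.7] [ 50.4 150.5] 5.1
small 433 z 0.0439 [ 675.8 -141.5] [56.9 45.7] 1.9
```

View pics/t8.png

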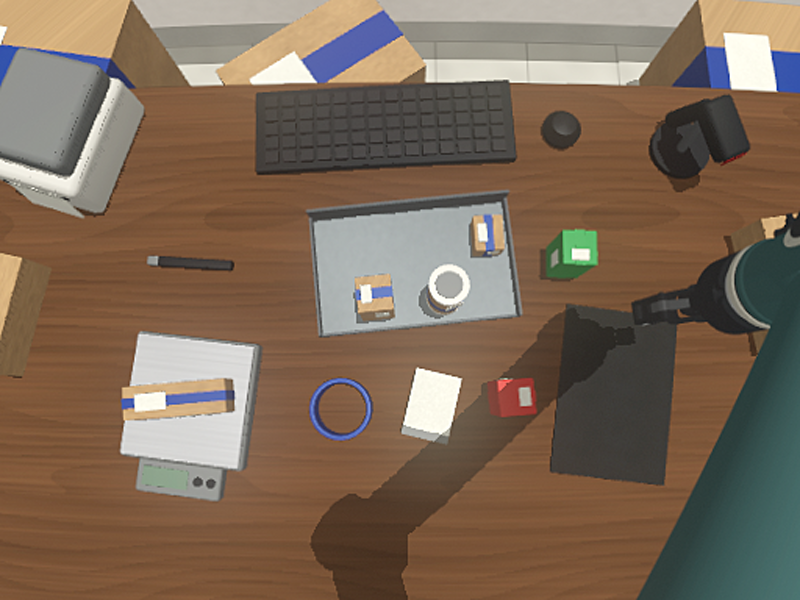

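The carton at (374,298) and the tube at (448,288) are back in place. The parcel lies centred on the platter at (180,398), and none of the bystanders has moved. Handing in.

```bash
python3 -c "
from station import finish_job
print(finish_job())"
```

```text
the job is handed in; nothing more can be done
None
```

The job is handed in (no verdict came back): by camera the parcel lies about 3 mm from the platter's centre, the carton and tube stand upright within about 2 mm of where they stood, and the bystanders look unmoved; one empty first grasp at the parcel was repeated deeper, without shifting it.

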